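# Open the mini centrifuge

### The arm

A 6-joint arm with a two-finger parallel gripper is mounted at the origin on the work surface. World frame = base frame: x ahead of the robot, y to its left, z up, the work surface at z = 0. Lengths are in m, angles in rad, forces in N, time in s.
With the tool pointing down it reaches from about 0.25 to 0.775 m from the base axis. Payload 4 kg.
Tool frame: the origin (TCP) lies midway between the tips of the shut fingers; the grasp point (between the pads) lies 19 mm behind it; z points along the fingers, y is the direction in which the jaws open and shut (so a half turn about z gives the same grasp; the last joint's range is limited). The gripper opens to 85 mm and grips with 20 to 120 N. Pads are 22 mm wide; open, the fingers measure 114 mm over their backs; the gripper's body (76 mm by 85 mm) begins 54 mm behind the grasp point. The pads swing forward as they close: fully open they stand 13 mm farther back than shut.
Start: joints at [-1.385, 0.087, 1.371, -0, 1.684, -0.103], TCP at [0.157, -0.527, 0.231] pointing down, gripper open.
Joint ranges: [-3.1, 3.1], [-0.76, 2.03], [0.27, 2.55], [-1.08, 4.22], [0.17, 2.65], [-2.57, 2.57]. Speed limits (rad/s): [2.79, 2.79, 3.14, 3.14, 3.14, 3.14].

### API

Orientations are given as [roll, pitch, yaw] about the fixed x, y, z axes, in that order (R = Rz(yaw) Ry(pitch) Rx(roll)).
In Python, from plant import monitor, viewer, arm gives the robot as it stands. The module is installed in compiled form; this text tells all that it offers.
- The arm moves only by the tool arm_command, never from a script. Its argument "steps" is a list of rows, each an object of numbers: "tx", "ty", "tz": the shift along the tool's x, y, z in units of 30 mm (1.0 is 30 mm); "wx", "wy", "wz": the turn, a rotation vector about the tool's x, y, z in units of 5 degrees (1.0 is 5 degrees); "gripper": the finger opening in mm, from 0 to 85.4. In form: [{"tx": .., "ty": .., "tz": .., "wx": .., "wy": .., "wz": .., "gripper": ..}, ...]. A call has 1 to 12 rows; each row shifts and turns the pose as measured when the row begins, along the tool's axes as they then stand; what a row does not reach is not made up. A row lasts 1/12 s, in which the tool goes at most 41.7 mm and 7.16 degrees, less where a joint would pass 70% of its speed; a pose out of reach is approached as far as the arm can. A call is refused whole if a number of a shift passes 1 or a number of a turn 1, either way. A call with a gripper value outside its range is refused whole. The fingers move at their own pace and stop on an object; "force" is the grip in N (left out, the last holds). Time passes only in rows, so rows that do not move let the fingers close. It gives the time, the measured TCP pose, the force and the opening at its end, in the units of the state.
- monitor.get_state(): the state, without advancing time (a new reading comes with each control period).
- viewer.get_image(name): name is "scene" or "top" or "wrist"; returns a dict with "color" (384x512x3 uint8, blue, green, red), "K" (3x3 intrinsics, pixels), "dist_coeffs" ([k1, k2, p1, p2, k3] as OpenCV has them; the pictures are not rectified), "xyz" and "orientation" of the camera in the world. Camera axes: x right, y up, looking along -z (the intrinsics and any distortion apply to the point x, -y, -z); pixel columns grow to the right and rows downward; lengths in m; the calibration is good to about 2 mm. A picture is of the moment at which its call begins. There is no depth.
- arm.hand_in(): hands the job in, once; it reports no verdict.
The state is a dict: "t": time; "qpos": joint angles; "qvel": joint speeds; "joint_torque": joint torques, N m; "tool_pos": TCP position; "tcp_rot": TCP orientation; "ft_force": force on the tool from outside, world axes, zero at the start; "torque": the same for the moment, N m; "width": finger opening in m.
Only numpy, scipy, OpenCV 4.12 (cv2) and the standard library are available. Lean on these libraries where they do the work, as an engineer would, in place of code of your own. Each camera call takes 0.05 s, during which the arm holds its last target.

### The job

The spin is finished: open the small bench centrifuge so that its tubes can be taken out later. Press down its blue release tab so that the sprung lid pops up, let go of the tab, then push the lid over, without forcing it, until it rests fully open against its stop. Only press and push: do not grip the lid, do not touch the rotor or the tubes in it, and leave the tube rack, its tubes and the bottle where they stand.

Things in the scene. Friction and masses are not known exactly. Their poses are not given: they have to be found in the camera images.
- centrifuge: White bench centrifuge on suction feet, so it does not move: 178 x 156 mm, deck 72 mm above the bench, sloped keypad panel in front (below 50 mm high) reaching 135 mm ahead of the origin. Origin on the bench under the middle of the rotor bowl; +x points from its front (tab, keypad) to its back (lid hinge), +y to the left looking along +x, z up. The shut dome lid reaches 118 mm above the bench.
- hinge (a point): Middle of the lid's hinge pin, at the back of the centrifuge: 78 mm behind its origin and 76 mm above the bench. The pin runs along the centrifuge's y axis. Axes as the centrifuge's.
- lid (a joint): Opening angle of the lid (rad): 0 latched, about 0.65 where two sprung pins leave it after release, 1.80 open on its stop (leaning back past upright). Round smoke-clear dome, 129 mm across, 42 mm high, about 110 g, dark rim. It needs under 1 N at the lip; let go before about 1.2 it sinks back to 0.65, beyond about 1.35 it swings on to the stop by itself in 1 to 4 s.
- lip_edge (a point): On the lid, moves with it: middle of the lower front edge of its dark thumb lip, a flat tongue 46 mm wide and 5 mm thick that stands out 12 mm from the dome rim, underside level with the rim's. 158 mm from the hinge pin; shut it is 80 mm ahead of the centrifuge's origin and 76 mm above the bench, popped up about 48 and 171 mm. Axes as the centrifuge's when shut.
- tab (a joint): Angle of the blue release tab (rad): 0 at rest, 0.25 fully pressed. It turns about a pivot 82 mm ahead of the centrifuge's origin and 56 mm high; its hook, which reaches to 86 mm above the bench, lets the lip go at about 0.16. It springs back when let go.
- tab_pad (a point): On the blue tab, moves with it: the place to press, on top of its ribbed thumb pad, 116 mm ahead of the centrifuge's origin, 65 mm above the bench, 36 mm ahead of the shut lip's edge. The pad is 40 mm wide and 42 mm long. Pressed straight down here it frees the lid after about 5.5 mm and stops after about 8.5 mm; its spring takes 2.5 to 3 N, the finger's rubbing a little more.
- rotor: Dark rotor with eight microtubes in the bowl under the lid; 108 mm across, its top 91 mm above the bench, and the tube caps up to 75 mm. Origin at its underside on its axis, 44 mm above the bench. It turns freely and stands at any angle.
- rack: Orange two-deck tube rack, 164 x 104 mm, upper deck 64 mm high, 15 holes; loose, about 220 g. Origin under its middle on the bench, x along its length. It stands on one side of the centrifuge and the bottle on the other, either way round.
- tube_blue: Clear conical tube with a blue cap standing loose in the rack, 118 mm long, 17 mm thick (cap 22 mm), its top 130 mm above the bench. Origin at the centre of its foot, z along the tube.
- tube_red: The same with a red cap.
- bottle: Brown bottle with a blue cap, 60 mm across and 125 mm high, about 300 g, loose on the bench. Origin at the centre of its underside, z up.
Mind the look-alikes: they are no part of the job. Leave any black, green or yellow look-alike of the tube_red alone.

How it is judged:
On the way, in this order (a step that is already met when the one before it is completed fails the run):
1. the release tab is pressed down far enough to free the lid (value of joint tab above 0.12 rad).
2. the lid has popped up on its spring and the tab has been let go (value of joint lid between 0.25 and 0.85 rad and value of joint tab below 0.06 rad), for 0.1 s.
At the end, for the whole second after the job is handed in: The lid rests fully open on its stop (beyond 1.72 rad of 1.80) and is still, the tab has sprung back (below 0.05 rad), and rack, tubes and bottle stand upright within 20 mm of where they were (value of joint lid above 1.72 rad and velocity of joint lid between -0.05 and 0.05 rad/s and value of joint tab below 0.05 rad and distance of each of rack, bottle, tube_blue, tube_red from where it was at the start of the episode below 0.02 m and angle between each of tube_blue, tube_red, bottle's own z axis and vertical below 0.2 rad); the robot touches nothing.
It fails at once if the lid is gripped or forced (more than 30 N between the hand and the lid) (contact force between the fingers and lid above 30 N).
It fails at once if the rotor or its tubes are touched (contact force between any of the fingers, the arm and rotor above 0.5 N).
It fails at once if the rack, a tube or the bottle is shoved, lifted or knocked over (distance of any of rack, bottle, tube_blue, tube_red from where it was at the start of the episode above 0.03 m).
It also fails if it takes over 40 s, if anything falls off the work surface, if the arm or the gripper's body presses on something with over 40 N, if the wrist force passes 120 N, or if a joint passes its speed limit or range.

## Working session

There is one attempt and no reset: what is moved stays moved. The work goes in short steps, Python scripts to look and compute and a tool call to move; the robot and the scene stay as the last step left them, time stands still between calls to the robot, and variables do not carry over. Pictures are saved under pics/ and viewed, and the job is handed in when it is done.

Besides the shell and the picture viewer there is one more tool, called after "Request:" as a command line: name --argument value ..., lists and objects as JSON in quotes. arm_command: Moves the arm, as the interface text tells. Its arguments: {"type":"object","properties":{"steps":{"type":"array"},"force":{"type":"number"}},"required":["steps"]}

```bash
mkdir -p pics; cat > h.py <<'E'
import numpy as np, cv2
from plant import monitor, viewer, arm
from scipy.spatial.transform import Rotation as R
def Rm(o):
    o=np.array(o,float)
    if o.shape==(3,3): return o
    if o.size==4: return R.from_quat(o).as_matrix()
    return R.from_euler('xyz',o).as_matrix()
def ray(im,px):
    p=cv2.undistortPoints(np.array([[px]],float),np.array(im['K']),np.array(im['dist_coeffs']))[0,0]
    d=Rm(im['orientation'])@np.array([p[0],-p[1],-1]); return np.array(im['xyz']),d/np.linalg.norm(d)
def onz(im,px,z):
    c,d=ray(im,px); return c+d*(z-c[2])/d[2]
def proj(im,P):
    q=(np.atleast_2d(P)-np.array(im['xyz']))@Rm(im['orientation']); q=q*[1,-1,-1]
    return cv2.projectPoints(q,np.zeros(3),np.zeros(3),np.array(im['K']),np.array(im['dist_coeffs']))[0][:,0]
E
python3 - <<'E'
from h import *
for n in ['scene','top','wrist']:
    im=viewer.get_image(n); cv2.imwrite(f'pics/{n}0.png',im['color']); print(n,im['xyz'],im['orientation'],im['K'],im['dist_coeffs'])
print(monitor.get_state())
E
```

```text
scene [1.09981727 0.41348535 0.68524634] [0.84219464 0.002574   2.27612456] [[404.40563147   0.         263.23555069]
 [  0.         404.40563147 195.12530666]
 [  0.           0.           1.        ]] [-0.0495412  0.         0.         0.         0.       ]
top [ 0.4220454  -0.01081767  1.04797154] [ 0.18417355  0.01253512 -1.56686884] [[386.2828074    0.         250.36276488]
 [  0.         386.2828074  192.84771795]
 [  0.           0.           1.        ]] [-0.02699412  0.          0.          0.          0.        ]
wrist [ 0.23603276 -0.50255323  0.37301404] [-0.33083246  0.00279791 -1.28222335] [[279.42717038   0.         256.17989545]
 [  0.         279.42717038 188.5059814 ]
 [  0.           0.           1.        ]] [-0.03007092  0.          0.          0.          0.        ]
{'t': 0.15, 'qpos': array([-1.38511619e+00,  8.78425450e-02,  1.37193248e+00,  8.56968995e-06,
        1.68360885e+00, -1.03090948e-01]), 'qvel': array([-0.00116968, -0.00118477, -0.0067193 ,  0.00144277, -0.00072256,
       -0.00055043]), 'joint_torque': array([ 1.60023552e-03, -3.52373207e+01, -3.13679624e+01,  7.07848994e-05,
        8.06054537e-03, -2.34061677e-07]), 'tool_pos': array([ 0.15655676, -0.52684187,  0.23036381]), 'tcp_rot': array([-3.13981182e+00, -1.92803352e-04,  2.88771872e-01]), 'ft_force': array([ 0.40662384, -0.92483243, -0.14123016]), 'torque': array([-0.05471876,  0.03862573, -0.03132225]), 'width': 0.08563065325085846}
```

View pics/scene0.png

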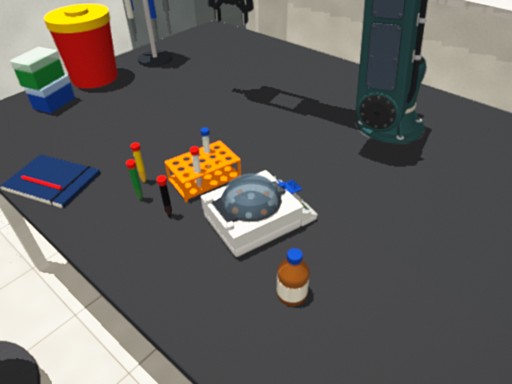

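View pics/top0.png

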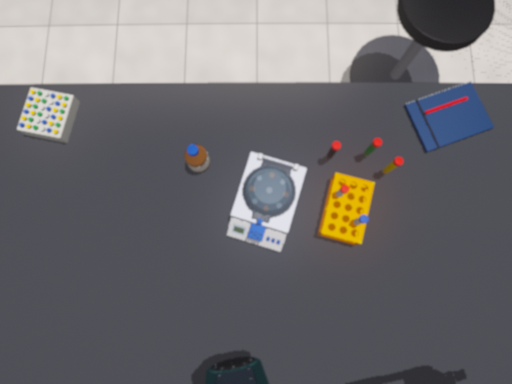

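View pics/wrist0.png

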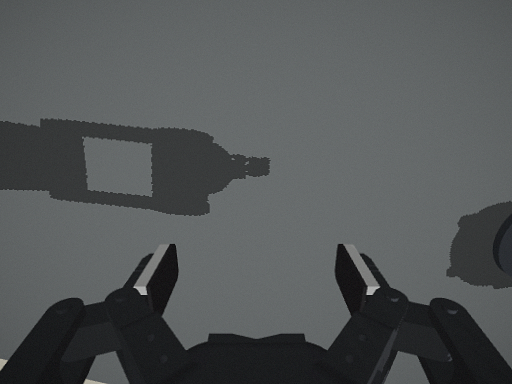

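The scene and top pictures show one centrifuge, with its blue tab at top px (257,231), its lid at (269,190) and its hinge side toward (277,160). The orange rack is at (348,210) and the bottle at (197,158). The front faces the robot, and the loose look-alike tubes are at (334,150), (374,147) and (395,165).

```bash
python3 - <<'E'
from h import *
for n in ['top','scene']:
    im=viewer.get_image(n); c=im['color']; hsv=cv2.cvtColor(c,cv2.COLOR_BGR2HSV)
    m=cv2.inRange(hsv,(105,130,60),(125,255,255))
    k,l,s,ce=cv2.connectedComponentsWithStats(m)
    for i in range(1,k):
        if s[i,4]>25: print(n,'blue',s[i],ce[i],onz(im,ce[i],.065))
    if n=='top':
        w=cv2.inRange(hsv,(0,0,150),(179,60,255)); w[:140]=0;w[260:]=0;w[:,:220]=0;w[:,315:]=0
        cnt=max(cv2.findContours(w,0,1)[0],key=cv2.contourArea)
        r=cv2.minAreaRect(cnt); b=cv2.boxPoints(r);print(r);print(b); print([onz(im,p,.072) for p in b])
        x,y,X,Y=220,140,320,260
    else: x,y,X,Y=190,160,330,260
    cv2.imwrite(f'pics/{n}1.png',cv2.resize(c[y:Y,x:X],None,fx=5,fy=5,interpolation=2))
E
```

```text
top blue [ 419   84   74   62 2433] [456.64406083 115.79038224] [ 0.8172105  -0.55282048  0.065     ]
top blue [406 103  31  48 563] [420.92717584 126.62877442] [ 0.78606114 -0.45344179  0.065     ]
top blue [187 144  11  11  94] [192.08510638 149.27659574] [0.72241585 0.15725281 0.065     ]
top blue [360 216   8   6  39] [363.76923077 218.87179487] [ 0.53799229 -0.28763179  0.065     ]
top blue [248 219  17  21 206] [256.23786408 230.67475728] [ 0.50731817 -0.01309894  0.065     ]
((265.8486633300781, 200.49191284179688), (61.61099624633789, 89.40211486816406), 17.10272979736328)
[[223.25946 234.15678]
 [249.55135 148.70811]
 [308.43787 166.82704]
 [282.146   252.27571]]
[array([0.49768042, 0.0701109 , 0.072     ]), array([0.72177102, 0.00472607, 0.072     ]), array([ 0.67287054, -0.14859375,  0.072     ]), array([ 0.45293644, -0.07786564,  0.072     ])]
scene blue [148   0   8  19  98] [151.78571429   8.7755102 ] [-0.12299697 -1.35042995  0.065     ]
scene blue [ 27  83  48  30 731] [52.15731874 99.5129959 ] [ 0.65861815 -0.85586913  0.065     ]
scene blue [200 127   9   9  68] [204.26470588 131.01470588] [ 0.47267644 -0.3402907   0.065     ]
scene blue [   1  155   98   49 2337] [ 51.14035088 177.77192982] [ 0.8601253  -0.47839726  0.065     ]
scene blue [278 180  24  14 194] [290.37628866 185.98453608] [ 0.50551042 -0.01038366  0.065     ]
scene blue [287 248  16  17 216] [294.23148148 255.59722222] [0.66866832 0.12468397 0.065     ]
```

View pics/top1.png

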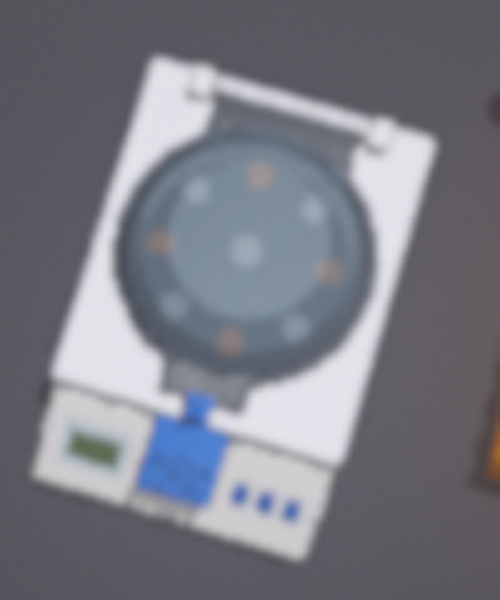

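View pics/scene1.png

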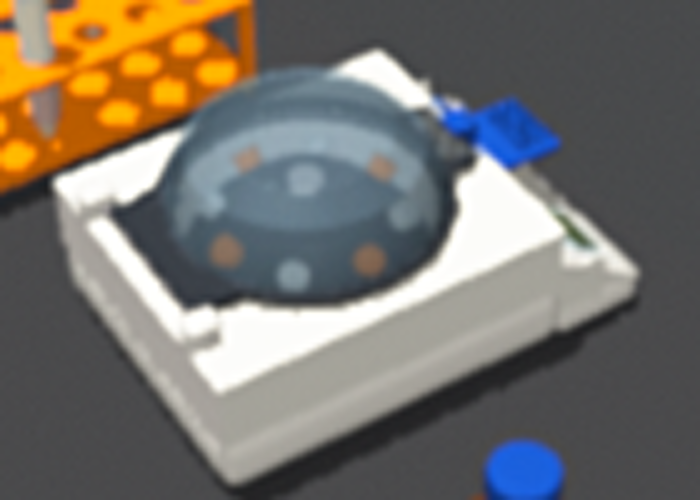

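The enlarged crops confirm it. In the top crop the deck corners are at (152,55), (435,140), (340,465) and (52,378), and the pad centre is near (184,461).

```bash
cat >> h.py <<'E'
def tgt(a,dx,z,y=0): # centrifuge frame to world
    O,yaw=a; return np.array([O[0]+np.cos(yaw)*dx-np.sin(yaw)*y,O[1]+np.sin(yaw)*dx+np.cos(yaw)*y,z])
E
python3 - <<'E'
from h import *
im=viewer.get_image('top')
f=lambda u,v:((u+.5)/5-.5+220,(v+.5)/5-.5+140)
BL,BR,FR,FL=[onz(im,f(*p),.072)for p in[(152,55),(435,140),(340,465),(52,378)]]
print(BL,BR,FR,FL,np.linalg.norm(BL-BR),np.linalg.norm(BL-FL),np.linalg.norm(BR-FR))
pad=onz(im,f(184,461),.065)
d=(BL+BR-FL-FR); e=(BL+FL-BR-FR); y1=np.arctan2(d[1],d[0]); y2=np.arctan2(-e[0],e[1]); print('yaw',y1,y2,'pad',pad)
yaw=(y1+y2)/2; u=np.array([np.cos(yaw),np.sin(yaw)])
hm=onz(im,f(290,107),.08); print('hinge',hm, 'hinge-pad',np.linalg.norm(hm-pad))
print('O from pad',pad[:2]+.116*u,'from hinge',hm[:2]-.078*u,'deck mid',(BL+BR+FR+FL)/4)
rt=onz(im,f(246,251),.118);print('dome top',rt)
s=viewer.get_image('scene'); g=lambda u,v:((u+.5)/5-.5+190,(v+.5)/5-.5+160)
print('scene pad',onz(s,g(518,132),.065),'hinge',onz(s,g(145,268),.08))
for n,i in(('s',s),('t',im)):
    print(n,proj(i,[[*(pad[:2]),.065],[*(pad[:2]+.036*u),.076]]))
E
```

```text
[0.71660683 0.00352607 0.072     ] [ 0.67079464 -0.14377059  0.072     ] [ 0.50206248 -0.09212146  0.072     ] [0.54587283 0.05372976 0.072     ] 0.15425648886881024 0.17796210542112062 0.1764601203277288
yaw -0.29149187873053006 -0.2967004739040037 pad [ 0.50446133 -0.0135144   0.065     ]
hinge [ 0.68626083 -0.06812546  0.08      ] hinge-pad 0.19041645351727948
O from pad [ 0.61548082 -0.0471399 ] from hinge [ 0.6116098  -0.04551521] deck mid [ 0.6088342  -0.04465906  0.072     ]
dome top [ 0.60292276 -0.04364953  0.118     ]
scene pad [ 0.50124215 -0.00525521  0.065     ] hinge [ 0.69051795 -0.06267668  0.08      ]
s [[289.59734262 185.21091613]
 [277.11862577 187.05830139]]
t [[256.4        231.8       ]
 [260.55496431 217.80622344]]
```

Request:
arm_command --steps '[{"tx": 0.9, "ty": -0.98, "gripper": 0}, {"tx": 0.9, "ty": -0.98, "gripper": 0}, {"tx": 0.9, "ty": -0.98, "gripper": 0}, {"tx": 0.9, "ty": -0.98, "gripper": 0}, {"tx": 0.9, "ty": -0.98, "gripper": 0}, {"tx": 0.9, "ty": -0.98, "gripper": 0}, {"tx": 0.9, "ty": -0.98, "gripper": 0}, {"tx": 0.9, "ty": -0.98, "gripper": 0}, {"tx": 0.9, "ty": -0.98, "gripper": 0}, {"tx": 0.9, "ty": -0.98, "gripper": 0}, {"tx": 0.9, "ty": -0.98, "gripper": 0}, {"tx": 0.9, "ty": -0.98, "gripper": 0}]' --force 20

```text
$.steps[0]: bad value
```

Request:
arm_command --steps '[{"wz": -1}, {"wz": -1}, {"wz": -1}, {"wz": -1}, {"wz": -1}, {"wz": -1}, {"wz": -1}, {"wz": -1}, {"wz": -1}, {"wz": -1}, {"wz": -1}, {"wz": -1}]'

```text
$.steps[0]: bad value
```

Request:
arm_command --steps '[{"wz": -1}, {"wz": -1}, {"wz": -1}, {"wz": -1}, {"wz": -1}, {"wz": -1}, {"wz": -1}, {"wz": -1}, {"wz": -1}, {"wz": -1}, {"wz": -1}, {"wz": -1}]'

```text
$.steps[0]: bad value
```

Request:
arm_command --steps '[{"tx": 0.9, "ty": -0.98, "tz": 0, "wx": 0, "wy": 0, "wz": 0, "gripper": 0}, {"tx": 0.9, "ty": -0.98, "tz": 0, "wx": 0, "wy": 0, "wz": 0, "gripper": 0}, {"tx": 0.9, "ty": -0.98, "tz": 0, "wx": 0, "wy": 0, "wz": 0, "gripper": 0}, {"tx": 0.9, "ty": -0.98, "tz": 0, "wx": 0, "wy": 0, "wz": 0, "gripper": 0}, {"tx": 0.9, "ty": -0.98, "tz": 0, "wx": 0, "wy": 0, "wz": 0, "gripper": 0}, {"tx": 0.9, "ty": -0.98, "tz": 0, "wx": 0, "wy": 0, "wz": 0, "gripper": 0}, {"tx": 0.9, "ty": -0.98, "tz": 0, "wx": 0, "wy": 0, "wz": 0, "gripper": 0}, {"tx": 0.9, "ty": -0.98, "tz": 0, "wx": 0, "wy": 0, "wz": 0, "gripper": 0}, {"tx": 0.9, "ty": -0.98, "tz": 0, "wx": 0, "wy": 0, "wz": 0, "gripper": 0}, {"tx": 0.9, "ty": -0.98, "tz": 0, "wx": 0, "wy": 0, "wz": 0, "gripper": 0}, {"tx": 0.9, "ty": -0.98, "tz": 0, "wx": 0, "wy": 0, "wz": 0, "gripper": 0}, {"tx": 0.9, "ty": -0.98, "tz": 0, "wx": 0, "wy": 0, "wz": 0, "gripper": 0}]' --force 20

```text
t: 1.35
tool_pos: [0.3722, -0.0861, 0.229]
tcp_rot: [3.14, -0.004, 0.27]
ft_force: [0.7, -0.5, 0.4]
width: -0.0002
```

Request:
arm_command --steps '[{"tx": 0, "ty": 0, "tz": 0, "wx": 0, "wy": 0, "wz": -1, "gripper": 0}, {"tx": 0, "ty": 0, "tz": 0, "wx": 0, "wy": 0, "wz": -1, "gripper": 0}, {"tx": 0, "ty": 0, "tz": 0, "wx": 0, "wy": 0, "wz": -1, "gripper": 0}, {"tx": 0, "ty": 0, "tz": 0, "wx": 0, "wy": 0, "wz": -1, "gripper": 0}, {"tx": 0, "ty": 0, "tz": 0, "wx": 0, "wy": 0, "wz": -1, "gripper": 0}, {"tx": 0, "ty": 0, "tz": 0, "wx": 0, "wy": 0, "wz": -1, "gripper": 0}, {"tx": 0, "ty": 0, "tz": 0, "wx": 0, "wy": 0, "wz": -1, "gripper": 0}, {"tx": 0, "ty": 0, "tz": 0, "wx": 0, "wy": 0, "wz": -1, "gripper": 0}, {"tx": 0, "ty": 0, "tz": 0, "wx": 0, "wy": 0, "wz": -1, "gripper": 0}, {"tx": 0, "ty": 0, "tz": 0, "wx": 0, "wy": 0, "wz": -1, "gripper": 0}, {"tx": 0, "ty": 0, "tz": 0, "wx": 0, "wy": 0, "wz": -1, "gripper": 0}, {"tx": 0, "ty": 0, "tz": 0, "wx": 0, "wy": 0, "wz": -1, "gripper": 0}]'

```text
t: 2.35
tool_pos: [0.375, -0.073, 0.2306]
tcp_rot: [3.132, -0.004, 1.394]
ft_force: [-0.8, -0.0, 0.5]
width: -0.0002
```

Request:
arm_command --steps '[{"tx": 0, "ty": 0, "tz": 0, "wx": 0, "wy": 0, "wz": -1, "gripper": 0}, {"tx": 0, "ty": 0, "tz": 0, "wx": 0, "wy": 0, "wz": -1, "gripper": 0}, {"tx": 0, "ty": 0, "tz": 0, "wx": 0, "wy": 0, "wz": -1, "gripper": 0}, {"tx": 0, "ty": 0, "tz": 0, "wx": 0, "wy": 0, "wz": -1, "gripper": 0}, {"tx": 0, "ty": 0, "tz": 0, "wx": 0, "wy": 0, "wz": -1, "gripper": 0}, {"tx": 0, "ty": 0, "tz": 0, "wx": 0, "wy": 0, "wz": -1, "gripper": 0}, {"tx": 0, "ty": 0, "tz": 0, "wx": 0, "wy": 0, "wz": -1, "gripper": 0}, {"tx": 0, "ty": 0, "tz": 0, "wx": 0, "wy": 0, "wz": -1, "gripper": 0}, {"tx": 0, "ty": 0, "tz": 0, "wx": 0, "wy": 0, "wz": -1, "gripper": 0}, {"tx": 0, "ty": 0, "tz": 0, "wx": 0, "wy": 0, "wz": -1, "gripper": 0}, {"tx": 0, "ty": 0, "tz": 0, "wx": 0, "wy": 0, "wz": -1, "gripper": 0}, {"tx": 0, "ty": 0, "tz": 0, "wx": 0, "wy": 0, "wz": -1, "gripper": 0}]'

```text
t: 3.35
tool_pos: [0.3743, -0.0728, 0.2318]
tcp_rot: [3.133, 0.01, 2.496]
ft_force: [-0.6, 0.0, -0.6]
width: 0.0001
```

Request:
arm_command --steps '[{"tx": 0, "ty": 0, "tz": 0, "wx": 0, "wy": 0, "wz": -1, "gripper": 0}, {"tx": 0, "ty": 0, "tz": 0, "wx": 0, "wy": 0, "wz": -1, "gripper": 0}, {"tx": 0, "ty": 0, "tz": 0, "wx": 0, "wy": 0, "wz": -1, "gripper": 0}, {"tx": 0, "ty": 0, "tz": 0, "wx": 0, "wy": 0, "wz": -0.6, "gripper": 0}, {"tx": 0, "ty": 0, "tz": 0, "wx": 0, "wy": -1, "wz": 0, "gripper": 0}, {"tx": 0, "ty": 0, "tz": 0, "wx": 0, "wy": -1, "wz": 0, "gripper": 0}, {"tx": 0, "ty": 0, "tz": 0, "wx": 0, "wy": -1, "wz": 0, "gripper": 0}, {"tx": 0, "ty": 0, "tz": 0, "wx": 0, "wy": -1, "wz": 0, "gripper": 0}, {"tx": 0, "ty": 0, "tz": 0, "wx": 0, "wy": 0, "wz": 0, "gripper": 0}]'

```text
t: 4.1
tool_pos: [0.3752, -0.0731, 0.2312]
tcp_rot: [3.137, 0.375, 2.828]
ft_force: [-0.0, -0.1, -0.1]
width: -0.0001
```

```bash
cat >> h.py <<'E'
A=((.612,-.0455),-.294)
def need(P):
    s=monitor.get_state(); r=R.from_euler('xyz',s['tcp_rot']).as_matrix()
    return r.T@(np.array(P)-s['tool_pos'])/.03
def cpos():
    s=monitor.get_state(); r=R.from_euler('xyz',s['tcp_rot']).as_matrix()
    M=R.from_euler('z',A[1]).as_matrix()
    print('t',s['t'],'tcp in cf mm',(M.T@(s['tool_pos']-[*A[0],0])*1000).round(1),'rot cf\n',(M.T@r).round(3),'F',s['ft_force'].round(2),'q',s['qpos'].round(2))
E
python3 - <<'E'
from h import *
cpos(); print(need(tgt(A,-.118,.10)),need(tgt(A,-.118,.12)))
im=viewer.get_image('wrist');cv2.imwrite('pics/w1.png',im['color'])
print(proj(im,[tgt(A,-.116,.065),tgt(A,-.08,.076)]))
E
```

```text
t 4.1 tcp in cf mm [-218.7  -95.1  231.2] rot cf
 [[-0.93   0.017  0.366]
 [ 0.018  1.    -0.002]
 [-0.366  0.005 -0.93 ]] F [-0.04 -0.15 -0.14] q [-0.36 -0.6   1.95  0.02  1.41 -1.62]
[-1.46332638  3.20710016  5.29210561] [-1.70752506  3.21015969  4.67178143]
[[331.22468892 190.40546627]
 [328.70088004 216.31822424]]
```

View pics/w1.png

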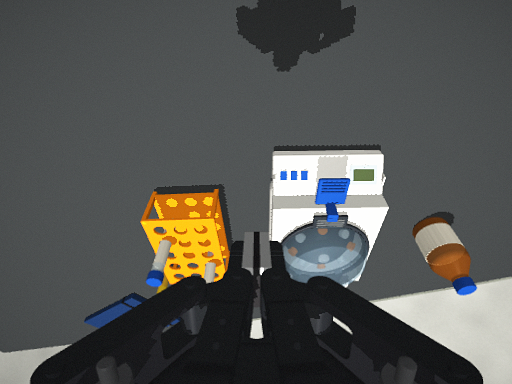

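The wrist view shows the pad at px (331,190), exactly where my pose predicts it. I'm approaching it now.

Request:
arm_command --steps '[{"tx": -0.26, "ty": 0.53, "tz": 0.83, "wx": 0, "wy": 0, "wz": 0, "gripper": 0}, {"tx": -0.26, "ty": 0.53, "tz": 0.83, "wx": 0, "wy": 0, "wz": 0, "gripper": 0}, {"tx": -0.26, "ty": 0.53, "tz": 0.83, "wx": 0, "wy": 0, "wz": 0, "gripper": 0}, {"tx": -0.26, "ty": 0.53, "tz": 0.83, "wx": 0, "wy": 0, "wz": 0, "gripper": 0}, {"tx": -0.26, "ty": 0.53, "tz": 0.83, "wx": 0, "wy": 0, "wz": 0, "gripper": 0}, {"tx": -0.26, "ty": 0.53, "tz": 0.83, "wx": 0, "wy": 0, "wz": 0, "gripper": 0}, {"tx": 0, "ty": 0, "tz": 0, "wx": 0, "wy": 0, "wz": 0, "gripper": 0}]'

```text
t: 4.73
tool_pos: [0.5112, -0.0131, 0.1136]
tcp_rot: [3.14, 0.381, 2.824]
ft_force: [-1.7, 0.3, 0.4]
width: -0.0003
```

```bash
python3 - <<'E'
from h import *
cpos(); print(need(tgt(A,-.120,.075)),need(tgt(A,-.120,.056)))
im=viewer.get_image('wrist');cv2.imwrite('pics/w2.png',im['color'])
print(proj(im,[tgt(A,-.116,.065),tgt(A,-.08,.076),monitor.get_state()['tool_pos']]))
im=viewer.get_image('scene');cv2.imwrite('pics/s2.png',cv2.resize(im['color'][110:270,180:380],None,fx=4,fy=4))
E
```

```text
t 4.7333 tcp in cf mm [-105.9    1.8  113.6] rot cf
 [[-0.928  0.023  0.372]
 [ 0.022  1.    -0.007]
 [-0.372  0.001 -0.928]] F [-1.72  0.27  0.42] q [-0.08 -0.19  1.92 -0.1   1.04 -1.3 ]
[ 0.91501361 -0.07240958  1.02087836] [ 1.15045192 -0.07313371  1.60882342]
[[252.64545729 180.28896024]
 [254.05290205 227.04759202]
 [254.259878   248.95218643]]
```

View pics/w2.png

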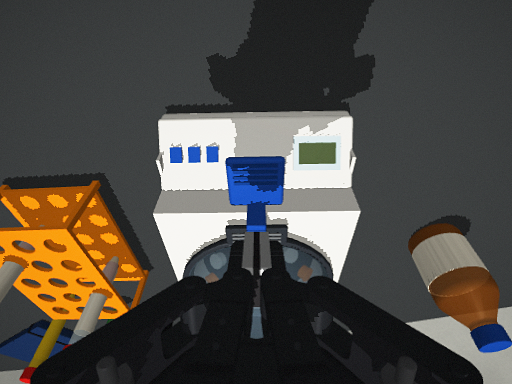

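View pics/s2.png

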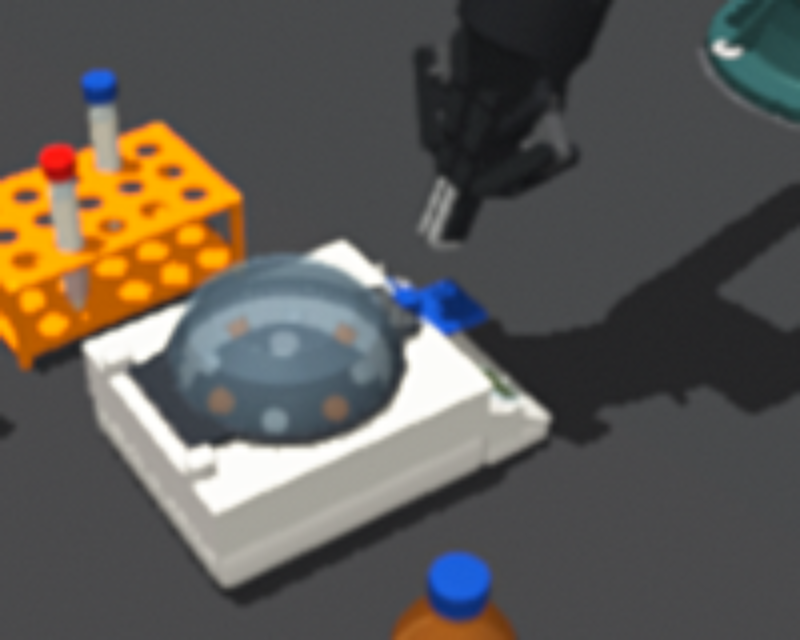

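Request:
arm_command --steps '[{"tx": 0.35, "ty": -0.03, "tz": 0.6, "wx": 0, "wy": 0, "wz": 0, "gripper": 0}, {"tx": 0.35, "ty": -0.03, "tz": 0.6, "wx": 0, "wy": 0, "wz": 0, "gripper": 0}, {"tx": 0, "ty": 0, "tz": 0, "wx": 0, "wy": 0, "wz": 0, "gripper": 0}]'

```text
t: 5.08
tool_pos: [0.5084, -0.016, 0.0815]
tcp_rot: [3.14, 0.394, 2.822]
ft_force: [-1.0, 1.1, -1.9]
width: -0.0002
```

```bash
python3 - <<'E'
from h import *
cpos(); print(need(tgt(A,-.114,.071)),need(tgt(A,-.114,.056)))
E
```

```text
t 5.0833 tcp in cf mm [-107.7   -1.8   81.5] rot cf
 [[-0.923  0.025  0.384]
 [ 0.024  1.    -0.008]
 [-0.384  0.002 -0.923]] F [-0.97  1.09 -1.87] q [-0.09 -0.17  1.98 -0.11  0.96 -1.29]
[0.32910203 0.055002   0.2437293 ] [0.52102123 0.05412812 0.70542861]
```

Request:
arm_command --steps '[{"tx": 0.35, "ty": 0.05, "tz": 0.35, "wx": 0, "wy": 0, "wz": 0, "gripper": 0}, {"tx": 0.05, "ty": 0, "tz": 0.12, "wx": 0, "wy": 0, "wz": 0, "gripper": 0}, {"tx": 0, "ty": 0, "tz": 0, "wx": 0, "wy": 0, "wz": 0, "gripper": 0}]'

```text
t: 5.33
tool_pos: [0.5062, -0.0149, 0.0702]
tcp_rot: [3.138, 0.403, 2.819]
ft_force: [-0.3, -0.4, 0.4]
width: 0.0001
```

```bash
python3 - <<'E'
from h import *
cpos()
im=viewer.get_image('scene');cv2.imwrite('pics/s3.png',cv2.resize(im['color'][110:270,180:380],None,fx=4,fy=4))
E
```

```text
t 5.3333 tcp in cf mm [-110.1   -1.3   70.2] rot cf
 [[-0.92   0.028  0.392]
 [ 0.027  1.    -0.008]
 [-0.392  0.003 -0.92 ]] F [-0.26 -0.36  0.42] q [-0.08 -0.17  2.   -0.11  0.92 -1.28]
```

View pics/s3.png

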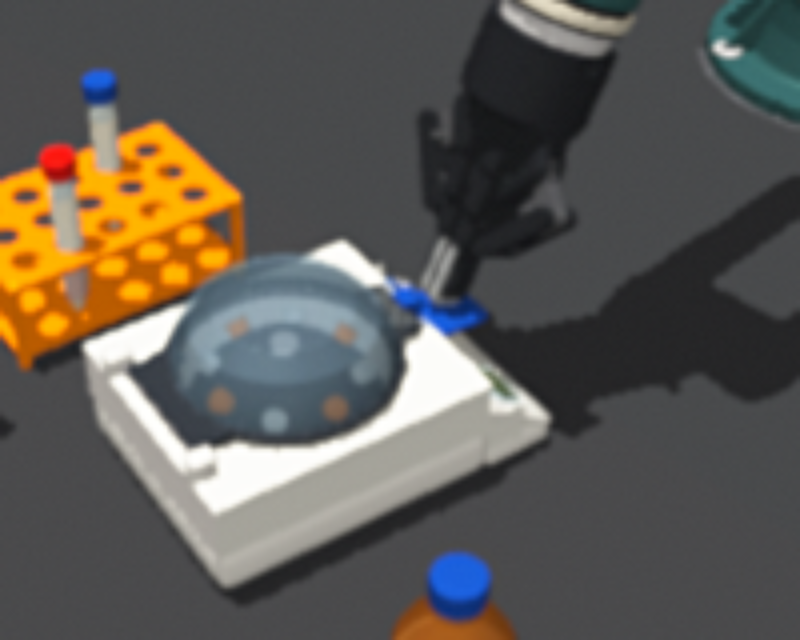

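The finger sits right above the pad at crop px (450,300), so I'm pressing down now.

Request:
arm_command --steps '[{"tx": 0.2, "ty": 0.04, "tz": 0.1, "wx": 0, "wy": 0, "wz": 0, "gripper": 0}, {"tx": 0.05, "ty": 0, "tz": 0.12, "wx": 0, "wy": 0, "wz": 0, "gripper": 0}, {"tx": 0.05, "ty": 0, "tz": 0.12, "wx": 0, "wy": 0, "wz": 0, "gripper": 0}, {"tx": 0, "ty": 0, "tz": 0, "wx": 0, "wy": 0, "wz": 0, "gripper": 0}]'

```text
t: 5.72
tool_pos: [0.5059, -0.0131, 0.0635]
tcp_rot: [3.136, 0.413, 2.817]
ft_force: [-1.1, -0.6, 2.6]
width: 0.0
```

```bash
python3 - <<'E'
from h import *
cpos()
E
```

```text
t 5.7167 tcp in cf mm [-110.9    0.3   63.5] rot cf
 [[-0.915  0.029  0.401]
 [ 0.028  1.    -0.007]
 [-0.401  0.005 -0.916]] F [-1.09 -0.58  2.58] q [-0.08 -0.17  2.02 -0.12  0.89 -1.27]
```

Request:
arm_command --steps '[{"tx": 0.06, "ty": 0, "tz": 0.15, "wx": 0, "wy": 0.1, "wz": 0, "gripper": 0}, {"tx": 0.06, "ty": 0, "tz": 0.15, "wx": 0, "wy": 0.1, "wz": 0, "gripper": 0}, {"tx": 0, "ty": 0, "tz": 0, "wx": 0, "wy": 0, "wz": 0, "gripper": 0}]'

```text
t: 5.97
tool_pos: [0.5075, -0.0131, 0.0606]
tcp_rot: [3.136, 0.398, 2.817]
ft_force: [-2.7, 1.2, 2.4]
width: 0.0003
```

```bash
python3 - <<'E'
from h import *
cpos()
im=viewer.get_image('scene');cv2.imwrite('pics/s4.png',cv2.resize(im['color'][110:270,180:380],None,fx=4,fy=4))
E
```

```text
t 5.9667 tcp in cf mm [-109.4    0.7   60.6] rot cf
 [[-0.921  0.028  0.387]
 [ 0.028  1.    -0.006]
 [-0.387  0.005 -0.922]] F [-2.69  1.24  2.37] q [-0.08 -0.15  2.   -0.11  0.9  -1.28]
```

View pics/s4.png

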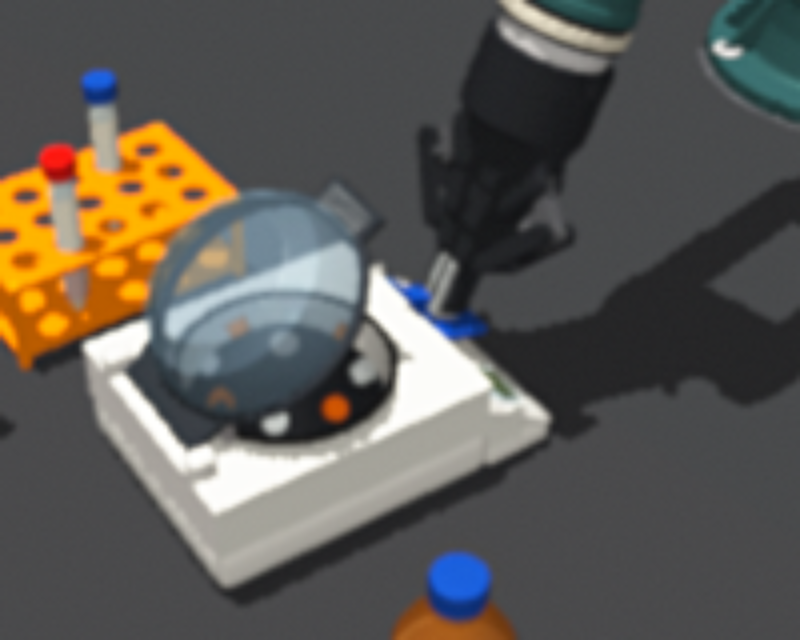

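The lid has popped up, with its lip at crop px (352,208). I'm letting go of the tab.

Request:
arm_command --steps '[{"tx": 0, "ty": 0, "tz": -0.6, "wx": 0, "wy": 0, "wz": 0, "gripper": 0}, {"tx": 0, "ty": 0, "tz": -0.7, "wx": 0, "wy": 0, "wz": 0, "gripper": 0}, {"tx": 0, "ty": 0, "tz": -0.7, "wx": 0, "wy": 0, "wz": 0, "gripper": 0}, {"tx": 0, "ty": 0, "tz": 0, "wx": 0, "wy": 0, "wz": 0, "gripper": 0}, {"tx": 0, "ty": 0, "tz": 0, "wx": 0, "wy": 0, "wz": 0, "gripper": 0}, {"tx": 0, "ty": 0, "tz": 0, "wx": 0, "wy": 0, "wz": 0, "gripper": 0}]'

```text
t: 6.52
tool_pos: [0.4852, -0.0059, 0.1149]
tcp_rot: [3.136, 0.395, 2.818]
ft_force: [-0.4, -0.1, -0.1]
width: 0.0001
```

```bash
python3 - <<'E'
from h import *
cpos()
t=viewer.get_image('top');cv2.imwrite('pics/t5.png',cv2.resize(t['color'][130:270,190:360],None,fx=4,fy=4))
im=viewer.get_image('scene');cv2.imwrite('pics/s5.png',cv2.resize(im['color'][110:270,180:380],None,fx=4,fy=4))
P=[tgt(A,-.048,.171,y) for y in(-.023,0,.023)]
print((proj(im,P)-[180,110])*4,(proj(t,P)-[190,130])*4)
E
```

```text
t 6.5167 tcp in cf mm [-132.9    1.2  114.9] rot cf
 [[-0.923  0.028  0.385]
 [ 0.028  1.    -0.006]
 [-0.385  0.005 -0.923]] F [-0.41 -0.07 -0.09] q [-0.07 -0.26  1.98 -0.11  1.04 -1.28]
[[325.60974228 170.76711032]
 [348.85074392 192.04374448]
 [372.89006813 214.05769074]] [[336.08952478 296.05145474]
 [297.69088024 284.52071174]
 [259.41591779 273.02652146]]
```

View pics/s5.png

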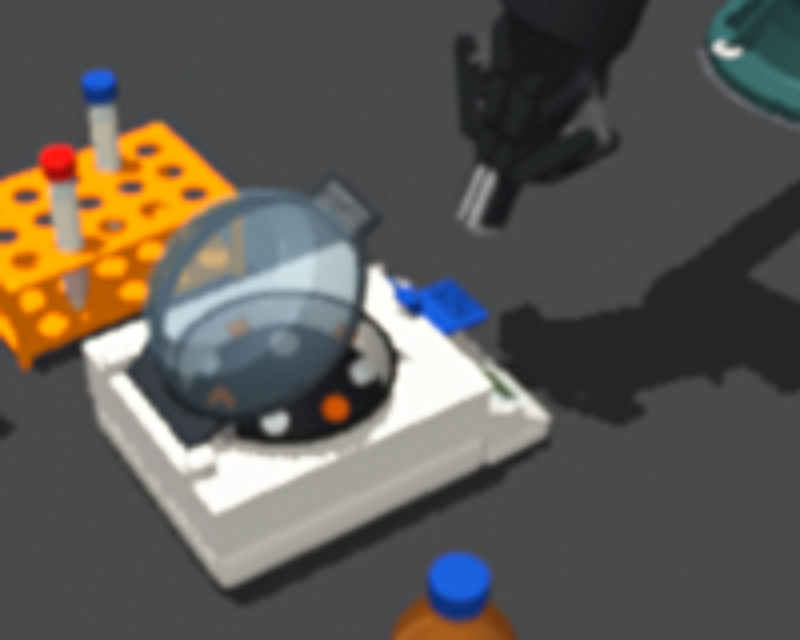

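View pics/t5.png

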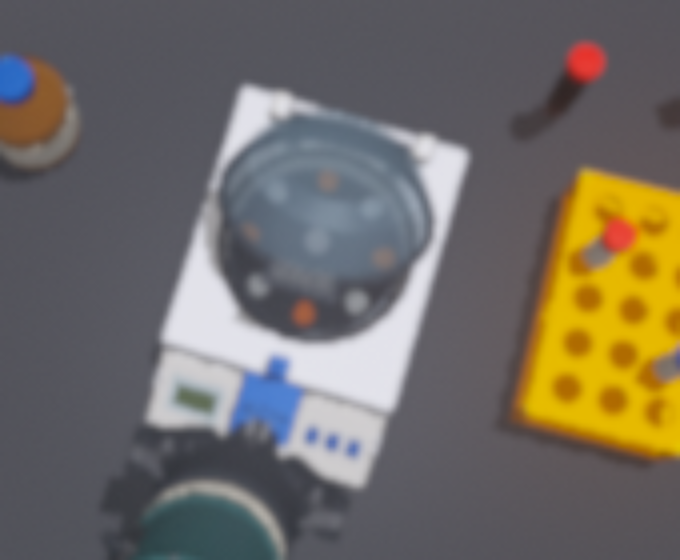

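The tab is back at rest at crop px (450,300). The lid lip is at (350,205), about where I predicted it at 0.65 rad, so stage 2 looks met. Next I bring the finger in front of and under the lip.

Request:
arm_command --steps '[{"tx": -0.7, "ty": 0, "tz": -0.13, "wx": 0, "wy": 0, "wz": 0, "gripper": 0}, {"tx": -0.7, "ty": 0, "tz": -0.13, "wx": 0, "wy": 0, "wz": 0, "gripper": 0}, {"tx": -0.7, "ty": 0, "tz": -0.13, "wx": 0, "wy": 0, "wz": 0, "gripper": 0}, {"tx": 0, "ty": 0, "tz": 0, "wx": 0, "wy": 0, "wz": 0, "gripper": 0}]'

```text
t: 6.95
tool_pos: [0.5336, -0.0234, 0.1408]
tcp_rot: [3.14, 0.379, 2.819]
ft_force: [0.7, -0.9, 0.3]
width: 0.0002
```

```bash
python3 - <<'E'
from h import *
cpos()
im=viewer.get_image('scene');cv2.imwrite('pics/s6.png',cv2.resize(im['color'][110:270,180:380],None,fx=4,fy=4))
for p in [(-53,156),(-25,184),(1,201),(31,212),(46,216),(62,218)]: print(p,need(tgt(A,p[0]/1e3,p[1]/1e3)).round(2))
E
```

```text
t 6.95 tcp in cf mm [-81.4  -1.5 140.8] rot cf
 [[-0.929  0.028  0.37 ]
 [ 0.026  1.    -0.009]
 [-0.37   0.001 -0.929]] F [ 0.74 -0.93  0.28] q [-0.1  -0.16  1.83 -0.09  1.09 -1.32]
(-53, 156) [-1.17  0.08 -0.17]
(-25, 184) [-2.38  0.11 -0.7 ]
(1, 201) [-3.39  0.13 -0.91]
(31, 212) [-4.46  0.16 -0.88]
(46, 216) [-4.97  0.18 -0.83]
(62, 218) [-5.49  0.19 -0.69]
```

View pics/s6.png

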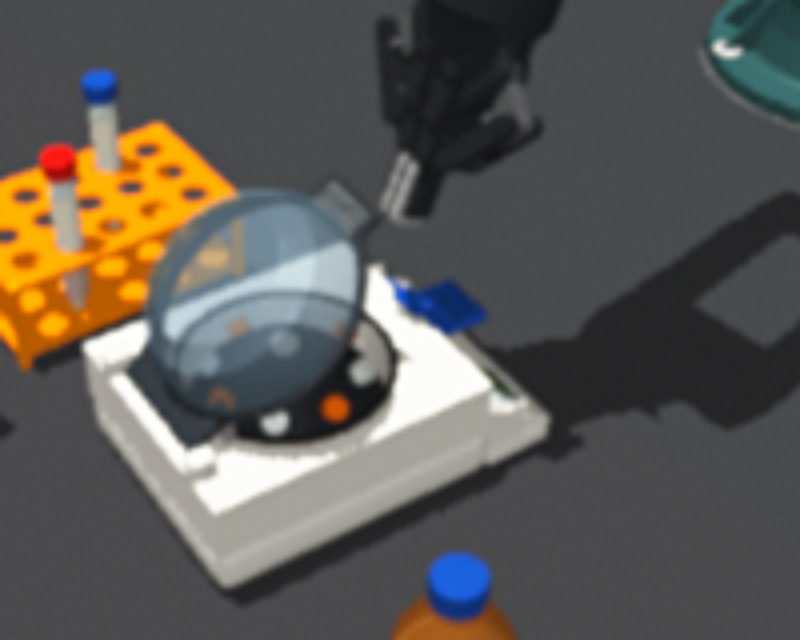

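Request:
arm_command --steps '[{"tx": -0.4, "ty": 0.03, "tz": -0.04, "wx": 0, "wy": 0, "wz": 0, "gripper": 0}, {"tx": -0.4, "ty": 0.03, "tz": -0.04, "wx": 0, "wy": 0, "wz": 0, "gripper": 0}, {"tx": -0.4, "ty": 0.03, "tz": -0.05, "wx": 0, "wy": 0, "wz": 0, "gripper": 0}, {"tx": -0.4, "ty": 0.01, "tz": -0.17, "wx": 0, "wy": 0, "wz": 0, "gripper": 0}, {"tx": -0.4, "ty": 0.01, "tz": -0.17, "wx": 0, "wy": 0, "wz": 0, "gripper": 0}]'

```text
t: 7.42
tool_pos: [0.5733, -0.0342, 0.1609]
tcp_rot: [-3.138, 0.348, 2.821]
ft_force: [-1.7, 0.7, 1.1]
width: -0.0001
```

```bash
python3 - <<'E'
from h import *
cpos()
im=viewer.get_image('scene');cv2.imwrite('pics/s7.png',cv2.resize(im['color'][110:270,180:380],None,fx=4,fy=4))
for p in [(1,201),(31,212),(46,216),(62,218)]: print(p,need(tgt(A,p[0]/1e3,p[1]/1e3)).round(2))
E
```

```text
t 7.4167 tcp in cf mm [-40.3  -0.4 160.9] rot cf
 [[-0.94   0.028  0.341]
 [ 0.025  1.    -0.013]
 [-0.341 -0.004 -0.94 ]] F [-1.72  0.69  1.14] q [-0.12 -0.06  1.7  -0.08  1.16 -1.35]
(1, 201) [-1.64  0.04 -0.73]
(31, 212) [-2.71  0.07 -0.73]
(46, 216) [-3.22  0.08 -0.69]
(62, 218) [-3.75  0.1  -0.56]
```

View pics/s7.png

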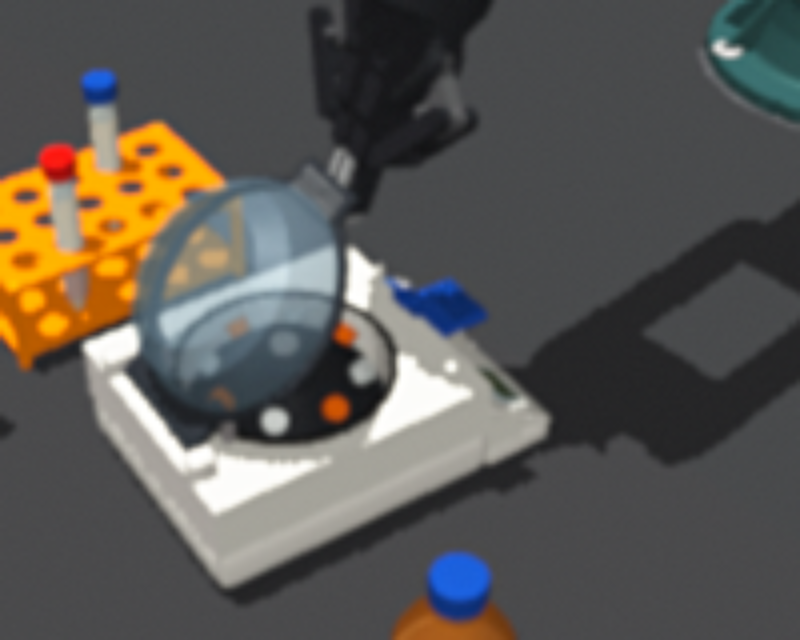

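The lid is moving with the finger behind the lip at crop px (340,190), and the force is small, about 2 N. I'm continuing along the arc.

Request:
arm_command --steps '[{"tx": -0.4, "ty": 0.01, "tz": -0.22, "wx": 0, "wy": -0.1, "wz": 0, "gripper": 0}, {"tx": -0.4, "ty": 0.01, "tz": -0.22, "wx": 0, "wy": -0.1, "wz": 0, "gripper": 0}, {"tx": -0.4, "ty": 0.01, "tz": -0.22, "wx": 0, "wy": -0.1, "wz": 0, "gripper": 0}, {"tx": -0.4, "ty": 0.01, "tz": -0.2, "wx": 0, "wy": -0.1, "wz": 0, "gripper": 0}]'

```text
t: 7.8
tool_pos: [0.6065, -0.044, 0.1978]
tcp_rot: [-3.136, 0.374, 2.822]
ft_force: [-0.8, -0.0, 0.5]
width: 0.0
```

```bash
python3 - <<'E'
from h import *
cpos()
im=viewer.get_image('scene');cv2.imwrite('pics/s8.png',cv2.resize(im['color'][90:250,180:380],None,fx=4,fy=4))
for p in [(31,212),(46,216),(62,218)]: print(p,need(tgt(A,p[0]/1e3,p[1]/1e3)).round(2))
E
```

```text
t 7.8 tcp in cf mm [ -5.6  -0.2 197.8] rot cf
 [[-0.931  0.028  0.365]
 [ 0.024  1.    -0.015]
 [-0.365 -0.006 -0.931]] F [-0.85 -0.01  0.5 ] q [-0.12 -0.02  1.59 -0.08  1.2  -1.36]
(31, 212) [-1.2   0.03  0.07]
(46, 216) [-1.72  0.05  0.13]
(62, 218) [-2.24  0.06  0.27]
```

View pics/s8.png

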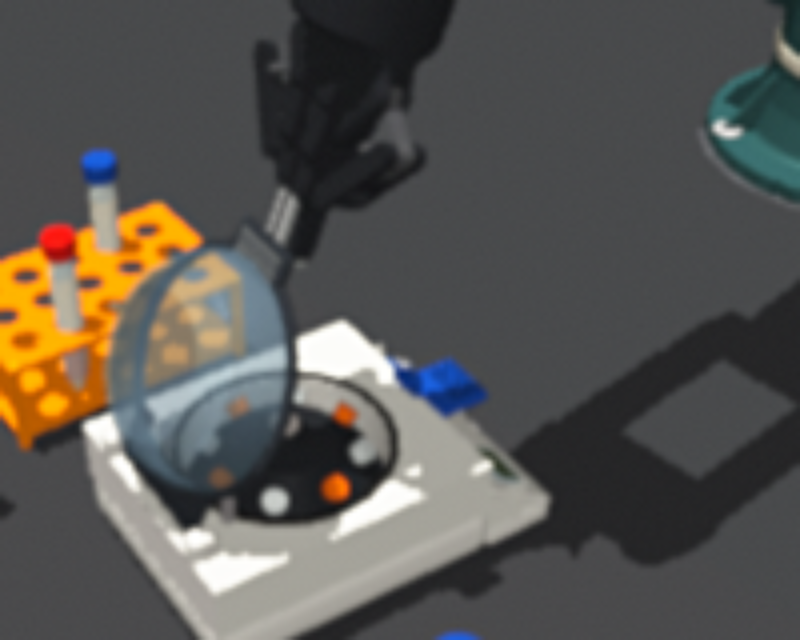

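Request:
arm_command --steps '[{"tx": -0.4, "ty": 0.01, "tz": 0, "wx": 0, "wy": -0.1, "wz": 0, "gripper": 0}, {"tx": -0.4, "ty": 0.01, "tz": 0.02, "wx": 0, "wy": -0.1, "wz": 0, "gripper": 0}, {"tx": -0.4, "ty": 0.01, "tz": 0.04, "wx": 0, "wy": -0.1, "wz": 0, "gripper": 0}, {"tx": -0.4, "ty": 0.01, "tz": 0.06, "wx": 0, "wy": -0.1, "wz": 0, "gripper": 0}, {"tx": -0.35, "ty": 0.01, "tz": 0.08, "wx": 0, "wy": -0.1, "wz": 0, "gripper": 0}]'

```text
t: 8.27
tool_pos: [0.6633, -0.0608, 0.2162]
tcp_rot: [-3.136, 0.42, 2.823]
ft_force: [-0.1, -0.2, 0.2]
width: -0.0002
```

```bash
python3 - <<'E'
from h import *
cpos()
im=viewer.get_image('scene');cv2.imwrite('pics/s9.png',cv2.resize(im['color'][90:250,180:380],None,fx=4,fy=4))
for p in [(62,218),(70,218)]: print(p,need(tgt(A,p[0]/1e3,p[1]/1e3)).round(2))
E
```

```text
t 8.2667 tcp in cf mm [5.350e+01 2.000e-01 2.162e+02] rot cf
 [[-0.913  0.027  0.408]
 [ 0.023  1.    -0.016]
 [-0.408 -0.005 -0.913]] F [-0.09 -0.23  0.19] q [-0.14  0.07  1.47 -0.09  1.18 -1.37]
(62, 218) [-0.23  0.    0.05]
(70, 218) [-0.47  0.01  0.16]
```

View pics/s9.png

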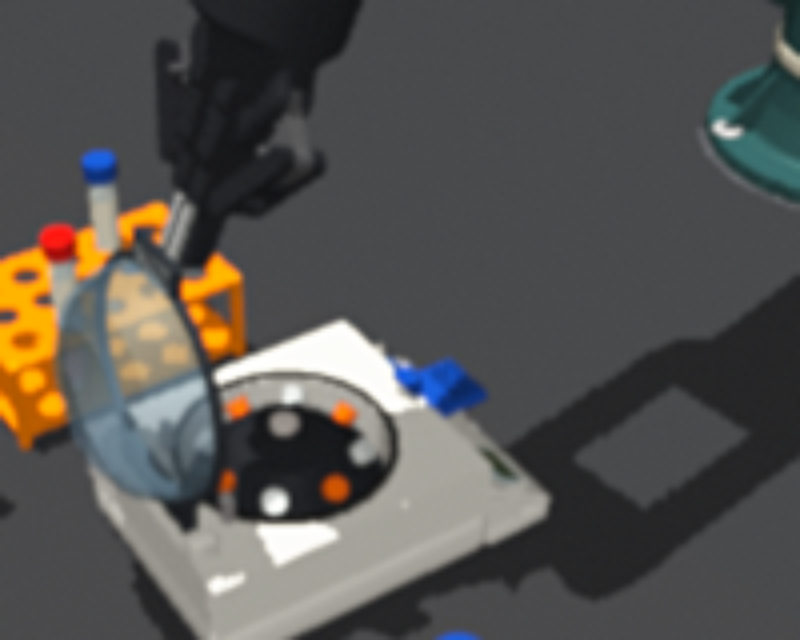

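The lid is nearly upright, around 1.45 rad. One more small nudge, then I hold and watch.

Request:
arm_command --steps '[{"tx": -0.3, "ty": 0, "tz": 0.05, "wx": 0, "wy": 0, "wz": 0, "gripper": 0}, {"tx": 0, "ty": 0, "tz": 0, "wx": 0, "wy": 0, "wz": 0, "gripper": 0}, {"tx": 0, "ty": 0, "tz": 0, "wx": 0, "wy": 0, "wz": 0, "gripper": 0}, {"tx": 0, "ty": 0, "tz": 0, "wx": 0, "wy": 0, "wz": 0, "gripper": 0}, {"tx": 0, "ty": 0, "tz": 0, "wx": 0, "wy": 0, "wz": 0, "gripper": 0}, {"tx": 0, "ty": 0, "tz": 0, "wx": 0, "wy": 0, "wz": 0, "gripper": 0}, {"tx": 0, "ty": 0, "tz": 0, "wx": 0, "wy": 0, "wz": 0, "gripper": 0}, {"tx": 0, "ty": 0, "tz": 0, "wx": 0, "wy": 0, "wz": 0, "gripper": 0}]'

```text
t: 8.98
tool_pos: [0.6728, -0.0641, 0.2162]
tcp_rot: [-3.135, 0.418, 2.823]
ft_force: [0.2, -0.4, 0.0]
width: 0.0002
```

```bash
python3 - <<'E'
from h import *
cpos()
im=viewer.get_image('scene');cv2.imwrite('pics/s10.png',cv2.resize(im['color'][90:250,180:380],None,fx=4,fy=4))
E
```

```text
t 8.9833 tcp in cf mm [ 6.350e+01 -1.000e-01  2.162e+02] rot cf
 [[-0.913  0.028  0.406]
 [ 0.023  1.    -0.016]
 [-0.406 -0.006 -0.914]] F [ 0.25 -0.4   0.05] q [-0.14  0.1   1.45 -0.08  1.19 -1.38]
```

View pics/s10.png

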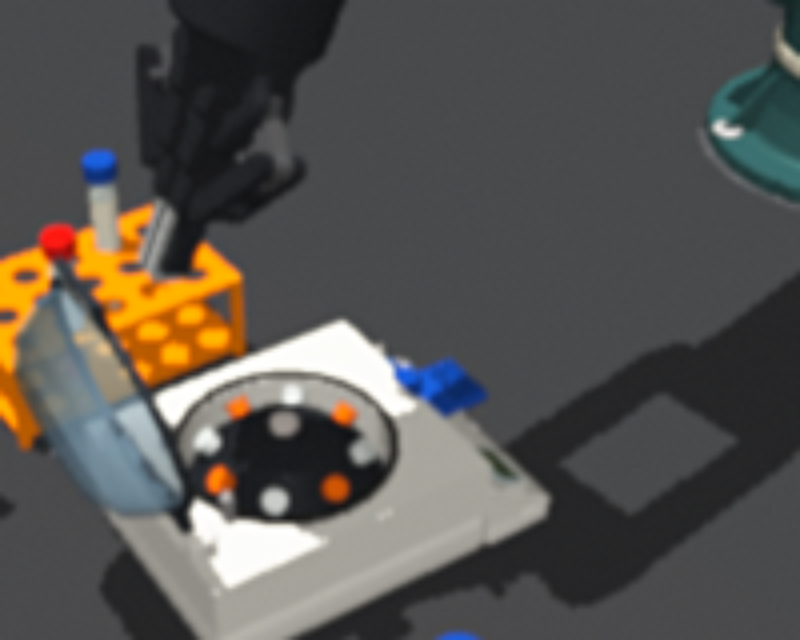

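The lid has swung away from the finger and leans back past upright. I'm pulling the hand straight back, clear of everything.

Request:
arm_command --steps '[{"tx": 0.5, "ty": 0, "tz": -0.7, "wx": 0, "wy": 0, "wz": 0, "gripper": 0}, {"tx": 0.7, "ty": 0, "tz": -0.7, "wx": 0, "wy": 0, "wz": 0, "gripper": 0}, {"tx": 0.7, "ty": 0, "tz": -0.7, "wx": 0, "wy": 0, "wz": 0, "gripper": 0}, {"tx": 0.7, "ty": 0, "tz": -0.5, "wx": 0, "wy": 0, "wz": 0, "gripper": 0}, {"tx": 0.7, "ty": 0, "tz": -0.3, "wx": 0, "wy": 0, "wz": 0, "gripper": 0}, {"tx": 0.7, "ty": 0, "tz": -0.3, "wx": 0, "wy": 0, "wz": 0, "gripper": 0}, {"tx": 0, "ty": 0, "tz": 0, "wx": 0, "wy": 0, "wz": 0, "gripper": 0}, {"tx": 0, "ty": 0, "tz": 0, "wx": 0, "wy": 0, "wz": 0, "gripper": 0}, {"tx": 0, "ty": 0, "tz": 0, "wx": 0, "wy": 0, "wz": 0, "gripper": 0}, {"tx": 0, "ty": 0, "tz": 0, "wx": 0, "wy": 0, "wz": 0, "gripper": 0}, {"tx": 0, "ty": 0, "tz": 0, "wx": 0, "wy": 0, "wz": 0, "gripper": 0}, {"tx": 0, "ty": 0, "tz": 0, "wx": 0, "wy": 0, "wz": 0, "gripper": 0}]'

```text
t: 10.03
tool_pos: [0.5271, -0.0157, 0.2569]
tcp_rot: [-3.136, 0.42, 2.821]
ft_force: [-1.1, 0.0, 0.7]
width: 0.0002
```

Request:
arm_command --steps '[{"tx": 0, "ty": 0, "tz": 0, "wx": 0, "wy": 0, "wz": 0, "gripper": 0}, {"tx": 0, "ty": 0, "tz": 0, "wx": 0, "wy": 0, "wz": 0, "gripper": 0}, {"tx": 0, "ty": 0, "tz": 0, "wx": 0, "wy": 0, "wz": 0, "gripper": 0}, {"tx": 0, "ty": 0, "tz": 0, "wx": 0, "wy": 0, "wz": 0, "gripper": 0}, {"tx": 0, "ty": 0, "tz": 0, "wx": 0, "wy": 0, "wz": 0, "gripper": 0}, {"tx": 0, "ty": 0, "tz": 0, "wx": 0, "wy": 0, "wz": 0, "gripper": 0}, {"tx": 0, "ty": 0, "tz": 0, "wx": 0, "wy": 0, "wz": 0, "gripper": 0}, {"tx": 0, "ty": 0, "tz": 0, "wx": 0, "wy": 0, "wz": 0, "gripper": 0}, {"tx": 0, "ty": 0, "tz": 0, "wx": 0, "wy": 0, "wz": 0, "gripper": 0}, {"tx": 0, "ty": 0, "tz": 0, "wx": 0, "wy": 0, "wz": 0, "gripper": 0}, {"tx": 0, "ty": 0, "tz": 0, "wx": 0, "wy": 0, "wz": 0, "gripper": 0}, {"tx": 0, "ty": 0, "tz": 0, "wx": 0, "wy": 0, "wz": 0, "gripper": 0}]'

```text
t: 11.03
tool_pos: [0.5282, -0.0165, 0.2553]
tcp_rot: [-3.135, 0.417, 2.82]
ft_force: [-0.3, 0.3, -0.0]
width: -0.0
```

```bash
python3 - <<'E'
from h import *
cpos()
im=viewer.get_image('scene');cv2.imwrite('pics/s11.png',cv2.resize(im['color'][90:310,120:380],None,fx=3,fy=2.7))
im0=cv2.imread('pics/scene0.png')
t=viewer.get_image('top');t0=cv2.imread('pics/top0.png');cv2.imwrite('pics/t11.png',t['color'])
im2=viewer.get_image('scene'); print('lid motion diff',cv2.absdiff(im['color'],im2['color'])[90:310,120:380].max())
c=np.cos(1.8);s=np.sin(1.8)
P=[tgt(A,.078-.158*np.cos(a),.076+.158*np.sin(a)) for a in(1.6,1.72,1.8)]
print('lip pred scene', (proj(im,P)-[120,90])*[3,2.7],'top',proj(t,P))
for n,a,b in(('scene',im0,im['color']),('top',t0,t['color'])):
  for nm,lo,hi in(('orange',(8,180,120),(22,255,255)),('blue',(105,130,60),(125,255,255)),('red',(0,180,120),(5,255,255))):
    out=[]
    for x in(a,b):
        m=cv2.inRange(cv2.cvtColor(x,cv2.COLOR_BGR2HSV),lo,hi);k,l,st,ce=cv2.connectedComponentsWithStats(m)
        out.append([(*ce[i].round(1),int(st[i,4])) for i in range(1,k) if st[i,4]>30])
    print(n,nm,*[[tuple(map(float,q)) for q in o] for o in out],sep='\n  ')
E
```

```text
t 11.0333 tcp in cf mm [-88.6   3.5 255.3] rot cf
 [[-0.914  0.03   0.405]
 [ 0.025  1.    -0.017]
 [-0.405 -0.006 -0.914]] F [-0.32  0.3  -0.02] q [-0.07 -0.24  1.69 -0.11  1.3  -1.31]
lid motion diff 10
lip pred scene [[269.1861454  171.8117722 ]
 [242.56269703 182.48298588]
 [225.05041141 191.0654013 ]] top [[282.14568369 140.39786456]
 [284.47193305 132.82258996]
 [285.94193343 128.08876087]]
scene
  orange
  [(80.6, 29.6, 98.0), (202.8, 170.3, 2405.0), (142.1, 175.2, 43.0), (292.2, 273.1, 505.0)]
  [(80.6, 29.6, 98.0), (219.4, 164.1, 1230.0), (177.9, 171.9, 589.0), (142.2, 175.1, 44.0), (234.5, 209.4, 37.0), (263.4, 211.5, 44.0), (292.2, 273.1, 505.0)]
scene
  blue
  [(151.8, 8.8, 96.0), (52.1, 99.5, 733.0), (204.3, 131.0, 68.0), (51.2, 177.8, 2338.0), (290.4, 186.0, 194.0), (294.2, 255.6, 216.0)]
  [(151.7, 8.7, 97.0), (52.2, 99.5, 732.0), (204.3, 131.0, 68.0), (51.1, 177.7, 2334.0), (290.3, 185.9, 185.0), (294.2, 255.6, 216.0)]
scene
  red
  [(85.5, 57.3, 2525.0), (134.8, 146.2, 61.0), (193.9, 150.0, 62.0), (130.3, 163.4, 72.0), (161.2, 179.9, 82.0), (41.3, 182.3, 75.0)]
  [(8
[... 437 characters left out ...]
330.8, 217.4, 229.0), (347.9, 189.5, 142.0), (363.9, 188.5, 31.0), (361.1, 198.8, 36.0), (336.6, 204.1, 45.0), (347.8, 207.0, 41.0), (358.6, 210.6, 41.0), (333.9, 215.2, 42.0), (345.4, 218.3, 45.0), (351.8, 224.0, 35.0), (331.1, 226.6, 43.0), (342.7, 229.7, 45.0), (353.4, 232.3, 35.0)]
top
  blue
  [(456.7, 115.8, 2435.0), (420.9, 126.6, 560.0), (192.1, 149.3, 93.0), (363.8, 218.9, 39.0), (256.2, 230.6, 207.0)]
  [(456.7, 115.8, 2433.0), (420.9, 126.7, 561.0), (192.1, 149.3, 94.0), (363.7, 218.8, 40.0)]
top
  red
  [(376.6, 142.3, 51.0), (335.9, 145.3, 47.0), (398.0, 160.9, 53.0), (344.0, 188.4, 34.0)]
  [(376.7, 142.3, 52.0), (335.9, 145.4, 46.0), (398.0, 160.9, 53.0), (344.1, 188.5, 32.0)]
```

View pics/s11.png

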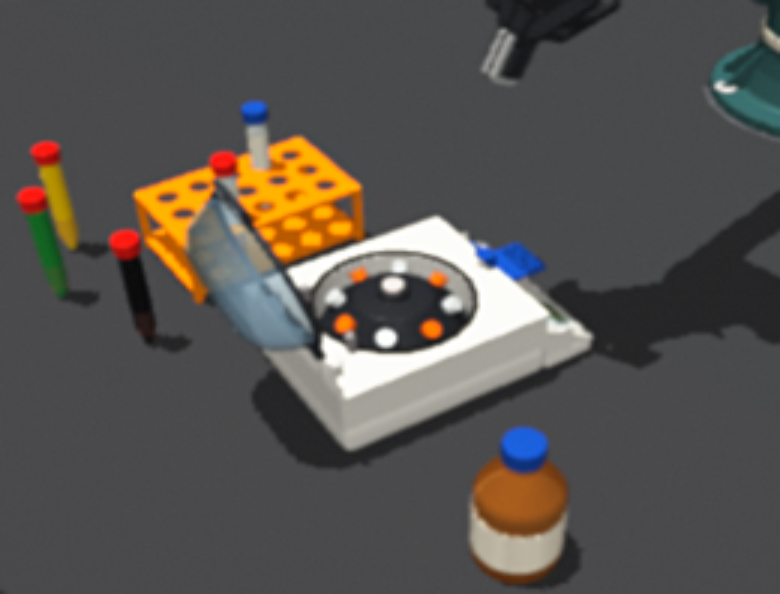

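View pics/t11.png

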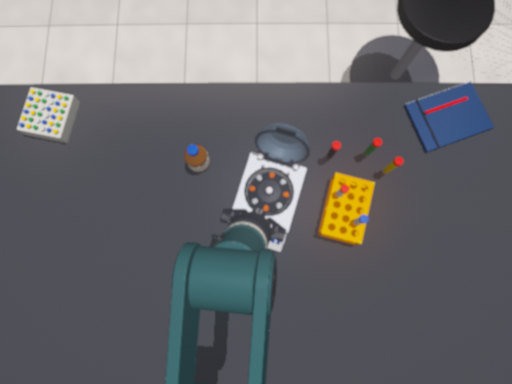

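The lid lip is at crop px (222,187), against (225,191) predicted for 1.80 rad and (243,182) for 1.72. It isn't moving, and the tab, rack, tubes and bottle are at their starting pixels. I'm handing in.

```bash
python3 - <<'E'
from h import *
print(arm.hand_in())
E
```

```text
the job is handed in; nothing more can be done
None
```

The centrifuge is open and the job is handed in. I pressed the blue tab with the shut fingers, and the lid popped up. I then let go of the tab and pushed the lid back by its lip until it swung onto its stop by itself. The highest wrist force I read was about 4 N, and the arm was done at about 11 s.

My last checks before hand-in:
- **Lid:** the lip is within a few pixels of where it should be at 1.80 rad. Two pictures 0.1 s apart show no movement.
- **Tab:** it is back at its rest position in the scene view. In the last top view the arm hid it.
- **Rack, tubes and bottle:** the tube and bottle caps are within about 0.1 px of where they started in both views. The rack's holes are too where they can be seen, because the open lid now hides part of it in the scene view.
- **Arm:** the hand is clear of everything.

None of these checks failed. My position estimates for the centrifuge differed by up to 10 mm between cues at the start. The wrist picture then showed the pad where I expected it, before I pressed.

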